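Find the binding idler wheel and bolt it at the service position

ROBOT

A 7-joint arm with a two-finger parallel gripper is mounted at the origin on the work surface. World frame = base frame: x ahead of the robot, y to its left, z up, the work surface at z = 0. Lengths are in mm, angles in rad, forces in N, time in s.
With the tool pointing down it reaches from about 400 to 850 mm from the base axis. Payload 4.5 kg.
Tool frame: the origin (TCP) lies on the centre line of the jaws, within the pads' length; the fingertips stand 25 mm ahead of it and the grasp point (between the pads) lies 6 mm ahead of it (tip_reach is the distance from the TCP to the fingertips, in mm); z points along the fingers, y is the line along which they close (so a half turn about z gives the same grasp; the last joint's range is limited). The gripper opens to 88 mm and grips with 3 to 60 N. Pads are 18 mm wide; open, the fingers measure 123 mm over their backs; the gripper's body (75 mm by 187 mm) begins 45 mm behind the grasp point.
Start: joints at [-1.226, 0.689, -0.195, 1.565, 0.157, 0.902, -0.215], TCP at [191.118, 595.087, 224.343] pointing down, gripper open.
Joint ranges: [-3.01, 3.01], [-0.46, 2.08], [-1.47, 1.51], [0.13, 2.56], [-1, 4.14], [0.04, 2.09], [-2.66, 2.66]. Speed limits (rad/s): [2.57, 2.57, 3.14, 3.14, 3.14, 3.14, 3.14].

INTERFACE

Orientations are given as a unit quaternion [w, x, y, z].
In Python, from bench import read_state, read_camera, job_done, tip_reach gives the robot as it stands. The module is installed in compiled form; this text tells all that it offers.
- The arm moves only by the tool play_rows, never from a script. Its argument "series" is a list of rows, each a list of 2 entries, a list of its own where there are three numbers: the shift along the tool's x, y, z each as a share of 750 mm, from -1 to 1, then the turn, a rotation vector about the tool's x, y, z each as a share of 180 degrees, from -1 to 1. A call has 1 to 20 rows; each row shifts and turns the commanded pose from where the row before left it, along the tool's axes as they then stand; what a row does not reach is not made up. A row lasts 1/12 s, in which the tool goes at most 41.7 mm and 7.16 degrees, less where a joint would pass 70% of its speed; a pose out of reach is approached as far as the arm can. A call with a number of a shift or a turn outside -1 to 1 is refused whole. A call with a gripper value outside its range is refused whole. "hand" is the opening, from 0 (shut) to 1 (fully open), set as the call begins (left out, the last holds). The fingers move at their own pace and stop on an object; the grip force is fixed at half the most. Time passes only in rows, so rows that do not move let the fingers close. It gives the time, the measured TCP pose, the force, the opening and the grip force at its end, in the units of the state.
- read_state(): the state, without advancing time (a new reading comes with each control period).
- read_camera(name): name is "scene" or "side" or "wrist"; returns a dict with "image" (480x640x3 uint8, red, green, blue), "depth" (480x640 float32, mm along the optical axis (not along the pixel's ray), 0 where there is no reading), "fx", "fy", "cx", "cy" (pixels), "world_from_camera" (4x4, takes a point from camera to world coordinates); the wrist camera has in their place "hand_eye" (4x4, takes a point from camera to tool coordinates, whose origin is the TCP and whose axes are the flange's). Camera axes: x right, y down, z forward; pixel columns grow to the right and rows downward; lengths in mm; the calibration is good to about 2 mm. A picture is of the moment at which its call begins: read the wrist's pose just before it.
- job_done(): hands the job in; it is judged then, once.
The state is a dict: "clock": time; "joints": joint angles; "joint_velocities": joint speeds; "joint_torque": joint torques, N m; "tcp_pos": TCP position; "tcp_rot": TCP orientation; "ft_force": force on the tool from outside, world axes, zero at the start; "wrist_torque": the same for the moment, N m; "width": finger opening in mm; "grip_force": force on a finger pad.
Only numpy, scipy, OpenCV 4.12 (cv2) and the standard library are available. Lean on these libraries where they do the work, as an engineer would, in place of code of your own. Each camera call takes 0.05 s, during which the arm holds its last target. There are 200 camera calls.

TASK

Three idler wheels of the rack conveyor stand on the clicking swivel plate, and one of them has a bad bearing that drags. First give every wheel a good flick by its upright pin, a sixth of a turn or more in one direction, and see which one binds instead of coasting on; then turn the plate round by its posts, click by click, until the binding wheel is the one nearest the locking bolt. Push the bolt fully home to lock it there, never with another wheel at the bolt, and leave the loose things around the stand where they are.

Things in the scene. Friction and masses are not known exactly. Their poses are not given: they have to be found in the camera images.
- stand_center (a point): Point on the vertical axis of the swivel plate, level with its upper face, 44 mm above the table. The stand is fixed to the table: round base of 102 mm radius, on it the aluminium swivel plate of 107 mm radius over its 12 rim teeth. The x axis points level towards the bolt, z up; it does not turn with the plate.
- gate (a point): Service position: point fixed to the stand, 70 mm from the plate's axis towards the bolt, 44 mm above the table. A wheel is at the bolt when its axis stands over this point. The x axis points outwards to the bolt.
- plate (a joint): Angle of the swivel plate, rad, anticlockwise from above, endless. It clicks into rest at whole multiples of pi/6 (12 a turn); about 6 N on a post takes it over a click, then it snaps on to the next rest by itself. The wheels are four clicks apart and each stands at the gate at one of the clicks; at the start none does.
- bolt (a joint): Travel of the locking bolt, m: 0 drawn out, 0.022 fully home, its nose then in a slot of the plate's rim. About 2 N of friction, no spring: it stays where it is left. Off a click the rim teeth block it.
- bolt_tab (a point): Centre of the bolt's upright push tab, 73 mm above the table. Dark steel, 34 mm wide, 10 mm thick, from 45 to 93 mm above the table, 165 mm from the plate's axis when drawn out. x points outwards; push the outer face along -x by 22 mm. Beyond it stands only the low guide (top 40 mm above the table, out to 208 mm from the plate's axis).
- spin_1 (a joint): Angle of wheel 1 in its bearing relative to the plate, rad, anticlockwise from above, endless; starts between -0.3 and 0.3. A wheel in order coasts on for a quarter turn or more after a brisk flick (the pin at 0.2 m/s), one that binds stops at once (dry drag of 0.015 to 0.035 N m, about 1 N at the pin).
- wheel_1: Wheel 1, origin on its upright axis at its underside, 50 mm above the table and 70 mm from the plate's axis. Grey grooved wheel, 32 mm radius, 16 mm thick, its low hub rising 3 mm more. It turns with spin_1. The wheels look alike; any one of them may be the one that binds, because its own bearing rubs.
- pin_1 (a point): Middle of the upright steel pin on wheel 1, 78 mm above the table: diameter 8 mm, 26 mm from the wheel's axis, standing from 66 to 90 mm above the table. Push it sideways to spin the wheel.
- spin_2 (a joint): Angle of wheel 2 in its bearing relative to the plate, rad, anticlockwise from above, endless; starts between -0.3 and 0.3. A wheel in order coasts on for a quarter turn or more after a brisk flick (the pin at 0.2 m/s), one that binds stops at once (dry drag of 0.015 to 0.035 N m, about 1 N at the pin).
- wheel_2: Wheel 2, origin on its upright axis at its underside, 50 mm above the table and 70 mm from the plate's axis. Grey grooved wheel, 32 mm radius, 16 mm thick, its low hub rising 3 mm more. It turns with spin_2. The wheels look alike; any one of them may be the one that binds, because its own bearing rubs.
- pin_2 (a point): Middle of the upright steel pin on wheel 2, 78 mm above the table: diameter 8 mm, 26 mm from the wheel's axis, standing from 66 to 90 mm above the table. Push it sideways to spin the wheel.
- spin_3 (a joint): Angle of wheel 3 in its bearing relative to the plate, rad, anticlockwise from above, endless; starts between -0.3 and 0.3. A wheel in order coasts on for a quarter turn or more after a brisk flick (the pin at 0.2 m/s), one that binds stops at once (dry drag of 0.015 to 0.035 N m, about 1 N at the pin).
- wheel_3: Wheel 3, origin on its upright axis at its underside, 50 mm above the table and 70 mm from the plate's axis. Grey grooved wheel, 32 mm radius, 16 mm thick, its low hub rising 3 mm more. It turns with spin_3. The wheels look alike; any one of them may be the one that binds, because its own bearing rubs.
- pin_3 (a point): Middle of the upright steel pin on wheel 3, 78 mm above the table: diameter 8 mm, 26 mm from the wheel's axis, standing from 66 to 90 mm above the table. Push it sideways to spin the wheel.
- post_1 (a point): Post 1 of the swivel plate, 70 mm above the table: upright dark steel rod, diameter 12 mm, from 44 to 94 mm above the table, 88 mm from the plate's axis, fixed to the plate midway between two wheels. Push it along its circle to turn the plate.
- post_2 (a point): Post 2 of the swivel plate, 70 mm above the table: upright dark steel rod, diameter 12 mm, from 44 to 94 mm above the table, 88 mm from the plate's axis, fixed to the plate midway between two wheels. Push it along its circle to turn the plate.
- post_3 (a point): Post 3 of the swivel plate, 70 mm above the table: upright dark steel rod, diameter 12 mm, from 44 to 94 mm above the table, 88 mm from the plate's axis, fixed to the plate midway between two wheels. Push it along its circle to turn the plate.
- spare_pulley: Bystander: loose spare idler wheel, grey, 64 mm across, 16 mm high, lying beside the stand; origin at its underside. Leave alone.
- screwdriver: Bystander: screwdriver, 180 mm long, lying beside the stand; origin at its underside. Leave alone.
- bearing: Bystander: loose steel ring, 38 mm across, 10 mm high, beside the stand; origin at its underside. Leave alone.
- jar_a: Bystander: white capped jar, 56 mm across, 70 mm high; origin at its underside. Leave alone.
- jar_b: Bystander: white capped jar, 56 mm across, 70 mm high; origin at its underside. Leave alone.
- wrench: Bystander: steel wrench, 150 mm long, lying flat; origin at its underside. Leave alone.
- parts_tray: Bystander: empty black tray, 100 by 120 mm, 35 mm high; origin at its underside. Leave alone.

How it is judged (in metres and radians):
On the way, in this order (a step that is already met when the one before it is completed fails the run):
1. every wheel has been spun a sixth of a turn or more (each wheel's angle beyond 0.7 rad either way) ((value of joint spin_1 above 0.7 rad or value of joint spin_1 below -0.7 rad) and (value of joint spin_2 above 0.7 rad or value of joint spin_2 below -0.7 rad) and (value of joint spin_3 above 0.7 rad or value of joint spin_3 below -0.7 rad)).
2. the plate rests with the binding wheel (the one whose bearing rubs: over 0.5 N inside it) at the bolt, within 10 mm (((horizontal distance between wheel_1 and gate below 0.01 m and contact force between wheel_1 and anything else above 0.5 N) or (horizontal distance between wheel_2 and gate below 0.01 m and contact force between wheel_2 and anything else above 0.5 N) or (horizontal distance between wheel_3 and gate below 0.01 m and contact force between wheel_3 and anything else above 0.5 N)) and velocity of joint plate between -0.3 and 0.3 rad/s), for 0.2 s.
3. the bolt is fully home (18 mm or more of its 22 mm) with that wheel at it (((horizontal distance between wheel_1 and gate below 0.01 m and contact force between wheel_1 and anything else above 0.5 N) or (horizontal distance between wheel_2 and gate below 0.01 m and contact force between wheel_2 and anything else above 0.5 N) or (horizontal distance between wheel_3 and gate below 0.01 m and contact force between wheel_3 and anything else above 0.5 N)) and value of joint bolt above 0.018 m), for 0.2 s.
At the end, for the whole second after the job is handed in: The binding wheel's axis is within 10 mm of the service position at the bolt, the bolt is home by at least 18 mm of its 22 mm, the plate and bolt are at rest (all of step 3 and velocity of joint plate between -0.1 and 0.1 rad/s and velocity of joint bolt between -0.02 and 0.02 m/s); the robot touches nothing.
It fails at once if the bolt is pushed in (more than 12 mm) while the binding wheel is not at it (more than 15 mm away) (value of joint bolt above 0.012 m and not ((horizontal distance between wheel_1 and gate below 0.015 m and contact force between wheel_1 and anything else above 0.5 N) or (horizontal distance between wheel_2 and gate below 0.015 m and contact force between wheel_2 and anything else above 0.5 N) or (horizontal distance between wheel_3 and gate below 0.015 m and contact force between wheel_3 and anything else above 0.5 N))).
It fails at once if a loose thing around the stand is moved by more than 30 mm (distance of any of spare_pulley, screwdriver, bearing, jar_a, jar_b, wrench, parts_tray from where it was at the start of the episode above 0.03 m).
It also fails if it takes over 54 s, if anything falls off the work surface, if the arm or the gripper's body presses on something with over 40 N, if the wrist force passes 120 N, or if a joint passes its speed limit or range.

## Working session

There is one attempt and no reset: what is moved stays moved. The work goes in short steps, Python scripts to look and compute and a tool call to move; the robot and the scene stay as the last step left them, time stands still between calls to the robot, and variables do not carry over. Pictures are saved under pics/ and viewed, at most 10 in all, crops included, and the job is handed in when it is done.

Besides the shell and the picture viewer there is one more tool, called after ">>>" as a command line: name --argument value ..., lists and objects as JSON in quotes. play_rows: Moves the arm, as the interface text tells. Its arguments: {"type":"object","properties":{"series":{"type":"array","items":{"type":"array"}},"hand":{"type":"number"}},"required":["series"]}

```bash
mkdir -p pics; cat > h.py <<'E'
import numpy as np, cv2
from bench import *
from scipy.spatial.transform import Rotation as R
def snap(n,f):
    c=read_camera(n); cv2.imwrite(f'pics/{f}.png',c['image'][:,:,::-1]); np.save(f'pics/{f}.npy',c,allow_pickle=True); return c
def load(f): return np.load(f'pics/{f}.npy',allow_pickle=True).item()
def cloud(c,T=None):
    T=c['world_from_camera'] if T is None else T
    d=c['depth']; v,u=np.mgrid[:480,:640]
    P=np.stack([(u-c['cx'])/c['fx']*d,(v-c['cy'])/c['fy']*d,d],-1)
    W=P@T[:3,:3].T+T[:3,3]; W[d==0]=np.nan; return W
E
python3 - <<'E'
from h import *
s=read_state();print(s)
for n in('scene','side'):
    c=snap(n,n+'0');print(n,c['fx'],c['world_from_camera'])
E
```

```text
{'clock': 0.0, 'joints': array([-1.22622687,  0.6899647 , -0.19455178,  1.56632706,  0.15729335,
        0.90250719, -0.21510362]), 'joint_velocities': array([ 0.00022795,  0.00246293, -0.00159561,  0.00112488,  0.0009149 ,
       -0.00044894,  0.000651  ]), 'joint_torque': array([-8.28533830e-04, -5.27567160e+01, -1.26691125e+00, -1.53437126e+01,
       -5.25531534e-02,  6.44589352e-03,  1.68707616e-04]), 'tcp_pos': array([190.9476793 , 594.43095568, 223.52757587]), 'tcp_rot': array([-8.80258724e-05,  1.54708896e-01,  9.87959683e-01, -9.02260283e-04]), 'ft_force': array([-0.19985549,  0.06843674,  0.37174604]), 'wrist_torque': array([0.04392551, 0.02643298, 0.00870835]), 'grip_force': 0.0, 'width': 87.90701809462294}
scene 468.5069536279633 [[ 4.61336454e-02  7.69323197e-01 -6.37191891e-01  1.15872370e+03]
 [ 9.98799569e-01 -4.60386403e-02  1.67291382e-02 -4.82438981e+01]
 [-1.64653342e-02 -6.37198762e-01 -7.70523608e-01  7.95186523e+02]
 [ 0.00000000e+00  0.00000000e+00  0.00000000e+00  1.00000000e+00]]
side 498.6873521197359 [[ 9.61243906e-01 -1.98903286e-01  1.90912641e-01  3.22269972e+02]
 [-2.75697400e-01 -6.96115043e-01  6.62883693e-01 -8.30586170e+02]
 [ 1.04741648e-03 -6.89827029e-01 -7.23973462e-01  9.46137348e+02]
 [ 0.00000000e+00  0.00000000e+00  0.00000000e+00  1.00000000e+00]]
```

View pics/scene0.png

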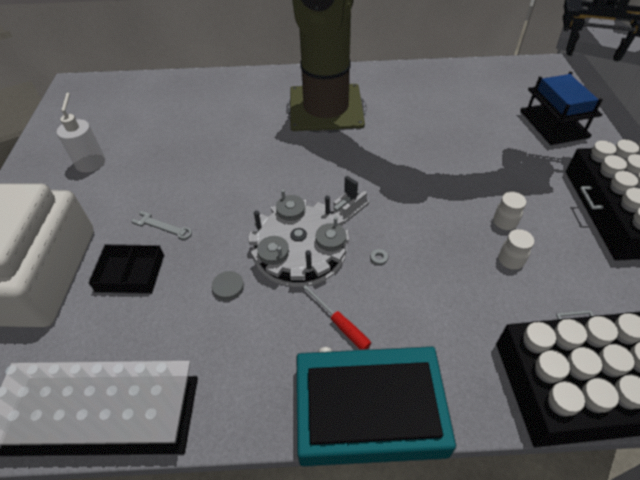

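View pics/side0.png

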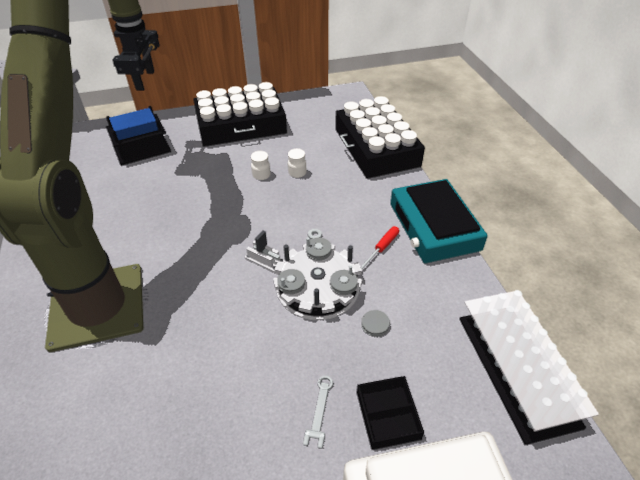

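The scene picture shows the stand at about (298,236), wheels at (290,208), (331,237) and (273,250), posts at (257,218), (327,205) and (308,262), and the bolt tab at (351,187). The side view agrees. Next I'll measure from the depth data.

```bash
cat >> h.py <<'E'
def fitcirc(P,r=None):
    from scipy.optimize import least_squares
    f=lambda p:np.hypot(P[:,0]-p[0],P[:,1]-p[1])-(p[2] if r is None else r)
    m=P.mean(0)[:2]; return least_squares(f,[*m,50] if r is None else m,loss='soft_l1').x
E
python3 - <<'E'
from h import *
for f in('scene0','side0'):
    c=load(f);W=cloud(c)
    ctr=np.array([560,-50.]) 
    uv=(298,236) if f=='scene0' else (318,272)
    print(f,'hub',W[uv[1],uv[0]])
    ctr=W[uv[1],uv[0],:2]
    near=np.hypot(W[...,0]-ctr[0],W[...,1]-ctr[1])<230
    z=W[...,2]
    tab=W[near&(z>70)&(z<97)]
    import scipy.ndimage as nd
    for lo,hi,nm in((39,48,'plate'),(60,68,'wheels'),(72,97,'tall')):
        m=near&(z>lo)&(z<hi); l,n=nd.label(m)
        for i in range(1,n+1):
            P=W[l==i]
            if len(P)>6: print(nm,len(P),np.nanmedian(P,0).round(1),P.min(0).round(),P.max(0).round())
    big=cv2.resize(c['image'][150:300,220:400] if f=='scene0' else c['image'][215:330,230:410],None,fx=4.4,fy=4.4,interpolation=cv2.INTER_CUBIC)
    cv2.imwrite(f'pics/{f}c.png',big[:600,:800,::-1])
E
```

```text
scene0 hub [526.96460296 -84.26961245  52.59726112]
plate 110 [419.6  17.9  41.1] [396.  -4.  39.] [443.  38.  47.]
plate 20 [420.1  39.7  40.3] [411.  35.  39.] [429.  50.  48.]
plate 3084 [519.9 -79.6  43.5] [ 412. -189.   39.] [623.  13.  48.]
plate 8 [435.   25.5  40.6] [429.  23.  40.] [439.  30.  42.]
plate 27 [521.9  18.   43.9] [509.  15.  39.] [535.  21.  46.]
plate 61 [ 563.5 -172.7   43.5] [ 548. -182.   39.] [ 578. -165.   46.]
wheels 35 [410.7  33.4  64.1] [397.  21.  60.] [422.  49.  68.]
wheels 450 [453.7 -99.8  65.4] [ 417. -131.   61.] [482. -70.  68.]
wheels 12 [461.6 -18.5  64.2] [459. -25.  61.] [465. -16.  67.]
wheels 14 [ 495.4 -166.4   64.7] [ 493. -173.   60.] [ 499. -163.   68.]
wheels 526 [541.9 -17.   65.5] [506. -49.  60.] [570.  15.  68.]
wheels 527 [ 565.7 -136.6   65.6] [ 532. -166.   60.] [ 597. -104.   68.]
wheels 15 [607.  -63.2  64.5] [604. -69.  61.] [608. -59.  68.]
tall 138 [409.8  34.6  86.8] [393.  21.  72.] [421.  48.  97.]
tall 28 [ 429.9 -114.3   83.7] [ 426. -118.   74.] [ 433. -111.   91.]
tall 51 [461.  -20.2  87.8] [450. -24.  72.] [464.
[... 1086 characters left out ...]
1.] [605. -67.  67.]
wheels 301 [ 449.8 -103.    66.2] [ 416. -132.   62.] [479. -67.  68.]
wheels 307 [ 559.9 -137.7   66.3] [ 532. -167.   61.] [ 596. -103.   68.]
wheels 13 [ 491.3 -173.2   64.3] [ 485. -175.   60.] [ 494. -170.   68.]
tall 110 [404.   31.4  88.9] [390.  17.  73.] [419.  50.  97.]
tall 21 [511.3  -9.2  85.4] [509. -12.  73.] [515.  -3.  93.]
tall 45 [455.4 -23.1  86.6] [450. -27.  73.] [461. -17.  97.]
tall 47 [600.1 -67.6  86.7] [595. -72.  73.] [607. -59.  96.]
tall 23 [ 583.  -123.3   84.6] [ 581. -126.   73.] [ 586. -116.   95.]
tall 24 [ 425.5 -117.4   85.5] [ 423. -120.   74.] [ 429. -110.   92.]
tall 47 [ 489.4 -171.9   88.9] [ 485. -176.   72.] [ 495. -163.   96.]
```

>>> play_rows --hand 0 --series '[[[0, 0, 0], [0, 0, 0.0389]], [[0, 0, 0], [0, 0, 0.0389]], [[0, 0, 0], [0, 0, 0.0389]], [[0, 0, 0], [0, 0, 0.0389]], [[0, 0, 0], [0, 0, 0.0389]], [[0, 0, 0], [0, 0, 0.0389]], [[0, 0, 0], [0, 0, 0.0389]]]'

```text
clock: 0.68
tcp_pos: [190.9, 594.7, 223.9]
tcp_rot: [0.0, 0.553, 0.833, -0.0]
ft_force: [-0.0, 0.6, 0.1]
width: 43.4
grip_force: 0.0
```

```bash
cat >> h.py <<'E'
def to(x,y,z):
    s=read_state(); q=s['tcp_rot']; r=R.from_quat([*q[1:],q[0]]); X=r.as_matrix()
    d=(X.T@(np.array([x,y,z])-s['tcp_pos']))/750
    print('clk',round(s['clock'],2),'tcp',s['tcp_pos'].round(1),'psi',round(np.degrees(np.arctan2(X[1,0],X[0,0])),1),'tilt',X[:2,2].round(3),'shift',d.round(4),'rows',round(np.linalg.norm(d)/.055,1))
E
python3 -c "
from h import *
to(497,20.4,102)"
```

```text
clk 0.68 tcp [190.9 594.7 223.9] psi 112.8 tilt [-0.    -0.001] shift [-0.864   0.0789  0.1631] rows 16.1
```

>>> play_rows --series '[[[-0.054, 0.0049, 0], [0, 0, 0]], [[-0.054, 0.0049, 0], [0, 0, 0]], [[-0.054, 0.0049, 0], [0, 0, 0]], [[-0.054, 0.0049, 0], [0, 0, 0]], [[-0.054, 0.0049, 0], [0, 0, 0]], [[-0.054, 0.0049, 0], [0, 0, 0]], [[-0.054, 0.0049, 0], [0, 0, 0]], [[-0.054, 0.0049, 0], [0, 0, 0]], [[-0.054, 0.0049, 0], [0, 0, 0]], [[-0.054, 0.0049, 0], [0, 0, 0]], [[-0.054, 0.0049, 0], [0, 0, 0]], [[-0.054, 0.0049, 0], [0, 0, 0]], [[-0.054, 0.0049, 0], [0, 0, 0]], [[-0.054, 0.0049, 0], [0, 0, 0]], [[-0.054, 0.0049, 0], [0, 0, 0]], [[-0.054, 0.0049, 0], [0, 0, 0]], [[0, 0, 0], [0, 0, 0]]]'

```text
clock: 2.1
tcp_pos: [503.6, 12.7, 224.3]
tcp_rot: [0.003, 0.556, 0.831, -0.001]
ft_force: [0.7, -0.4, 0.5]
width: 0.1
grip_force: 0.0
```

```bash
python3 - <<'E'
from h import *
to(497,20.4,102)
s=read_state();c=snap('wrist','w1')
T=np.eye(4);q=s['tcp_rot'];T[:3,:3]=R.from_quat([*q[1:],q[0]]).as_matrix();T[:3,3]=s['tcp_pos'];T=T@c['hand_eye']
W=cloud(c,T);z=W[...,2]
import scipy.ndimage as nd
l,n=nd.label((z>72)&(z<97)&(W[...,1]<60))
for i in range(1,n+1):
    P=W[l==i]
    if len(P)>20: print(len(P),np.median(P[P[:,2]>np.nanpercentile(P[:,2],60)],0).round(1))
print(s['width'],c['hand_eye'])
E
```

```text
clk 2.1 tcp [503.6  12.7 224.3] psi 112.4 tilt [ 0.003 -0.005] shift [ 0.0139 -0.0044  0.1629] rows 3.0
847 [404.3  36.3  92.5]
317 [455.2 -18.2  93.4]
142 [511.8  -5.1  89.5]
67 [ 424.8 -110.    80.7]
0.11049501375472648 [[ 8.07631180e-04 -9.57981094e-01 -2.86830213e-01  7.38580132e+01]
 [ 9.99999673e-01  7.83839302e-04  1.97774440e-04 -1.04475543e+00]
 [ 3.53646196e-05 -2.86830279e-01  9.57981414e-01 -1.59682968e+02]
 [ 0.00000000e+00  0.00000000e+00  0.00000000e+00  1.00000000e+00]]
```

View pics/w1.png

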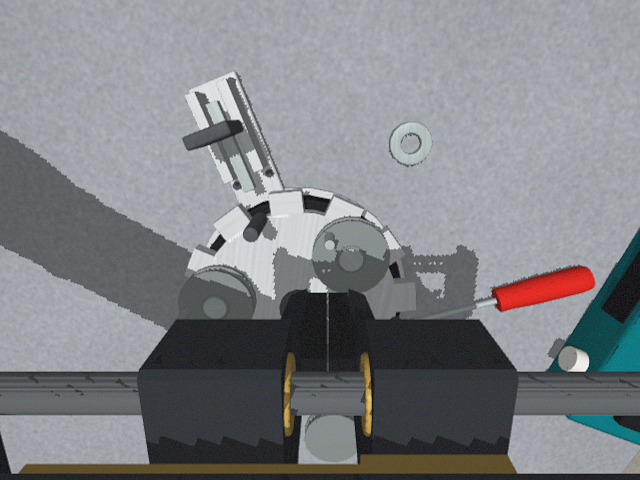

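The wrist view shows wheel A at (350,255) with its pin at (330,243), the post at (255,225) and the tab at (212,135). These match the measured positions.

>>> play_rows --series '[[[0.0139, -0.0044, 0], [0, 0, 0]], [[0, 0, 0.04], [0, 0, 0]], [[0, 0, 0.04], [0, 0, 0]], [[0, 0, 0.04], [0, 0, 0]], [[0, 0, 0.04], [0, 0, 0]], [[0, 0, 0], [0, 0, 0]], [[0, 0, 0], [0, 0, 0]]]'

```text
clock: 2.73
tcp_pos: [491.0, 33.1, 103.7]
tcp_rot: [-0.002, 0.549, 0.836, -0.001]
ft_force: [0.4, -0.4, 0.4]
width: 0.5
grip_force: 0.0
```

```bash
python3 -c "
from h import *
to(497,20.4,102);to(519,-31,102)"
```

```text
clk 2.73 tcp [491.   33.1 103.7] psi 113.4 tilt [-0.004  0.001] shift [-0.0187  0.0007  0.0022] rows 0.3
clk 2.73 tcp [491.   33.1 103.7] psi 113.4 tilt [-0.004  0.001] shift [-0.0932  0.0004  0.0021] rows 1.7
```

>>> play_rows --series '[[[-0.022, 0, 0], [0, 0, 0]], [[-0.022, 0, 0], [0, 0, 0]], [[-0.022, 0, 0], [0, 0, 0]], [[-0.022, 0, 0], [0, 0, 0]], [[0, 0, 0], [0, 0, 0]]]'

```text
clock: 3.15
tcp_pos: [521.4, -32.6, 106.8]
tcp_rot: [0.003, 0.552, 0.834, 0.001]
ft_force: [0.7, 0.4, -0.9]
width: 0.1
grip_force: 0.0
```

```bash
cat >> h.py <<'E'
C=np.array([517,-85.])
def tall(f,n='scene'):
    import scipy.ndimage as nd
    c=snap(n,f);W=cloud(c);z=W[...,2]
    off=np.array([-3.,0]) if n=='scene' else np.array([1.,3.])
    l,k=nd.label((np.hypot(W[...,0]-C[0],W[...,1]-C[1])<112)&(z>72)&(z<97))
    for i in range(1,k+1):
        P=W[l==i]
        if 12<len(P)<90:
            p=np.median(P,0)[:2]+off;d=p-C
            print(len(P),'zmax',P[:,2].max().round(),p.round(1),'r',np.hypot(*d).round(1),'ang',np.degrees(np.arctan2(d[1],d[0])).round(1))
E
python3 -c "
from h import *
to(519,-31,102);tall('s2')"
```

```text
clk 3.15 tcp [521.4 -32.6 106.8] psi 113.0 tilt [ 0.005 -0.002] shift [ 0.0032 -0.0022  0.0064] rows 0.1
27 zmax 92.0 [ 426.7 -114.5] r 95.0 ang -161.9
58 zmax 96.0 [ 491.6 -167.8] r 86.6 ang -107.0
21 zmax 91.0 [513.9  -4.8] r 80.3 ang 92.2
31 zmax 91.0 [ 584.6 -119.6] r 75.9 ang -27.1
62 zmax 96.0 [603.5 -64.1] r 89.0 ang 13.6
```

>>> play_rows --series '[[[0, 0, 0], [0, 0, 0]], [[0, 0, 0], [0, 0, 0]], [[0, 0, 0], [0, 0, 0]]]'

```text
clock: 3.45
tcp_pos: [518.8, -28.2, 104.8]
tcp_rot: [-0.0, 0.55, 0.835, 0.0]
ft_force: [-0.4, 0.4, -0.6]
width: 0.1
grip_force: 0.0
```

```bash
python3 -c "
from h import *
to(519,-31,102);tall('s3')
c=load('s3');cv2.imwrite('pics/s3c.png',cv2.resize(c['image'][150:300,220:400,::-1],None,fx=4,fy=4,interpolation=2))
c=load('s2');cv2.imwrite('pics/s2c.png',cv2.resize(c['image'][150:300,220:400,::-1],None,fx=4,fy=4,interpolation=2))"
```

```text
clk 3.45 tcp [518.8 -28.2 104.8] psi 113.3 tilt [0.    0.001] shift [-0.0036 -0.0012  0.0038] rows 0.1
27 zmax 91.0 [ 426.6 -114.2] r 95.0 ang -162.1
56 zmax 95.0 [ 492.2 -167.5] r 86.2 ang -106.8
17 zmax 86.0 [513.   -4.6] r 80.5 ang 92.8
32 zmax 91.0 [ 585.  -119.5] r 76.3 ang -26.9
63 zmax 97.0 [603.5 -63.9] r 89.1 ang 13.7
```

View pics/s3c.png

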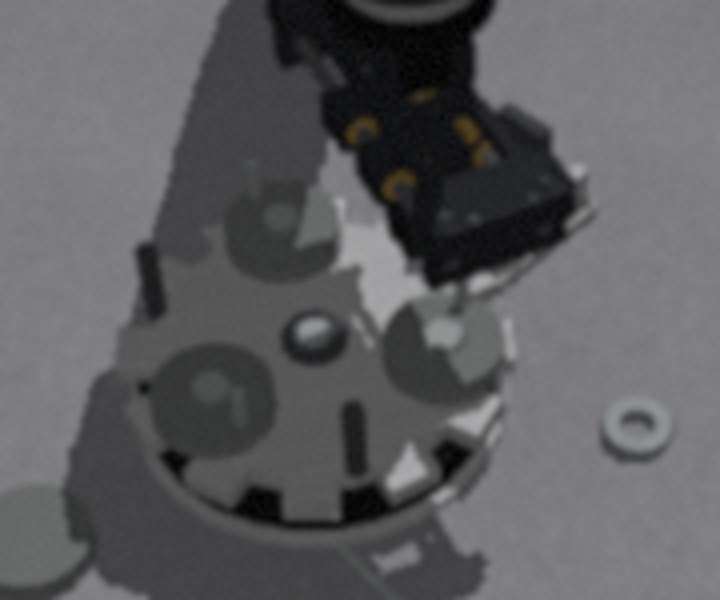

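The crop shows wheel A's pin at about (455,290), still at its starting spot, and the gripper's end near (430,280). So the finger may have missed the pin. I'll check where the fingertips really are.

```bash
python3 - <<'E'
from h import *
c=load('s3');W=cloud(c);M=np.linalg.inv(c['world_from_camera'])
def pr(p):
    q=M[:3,:3]@np.array(p)+M[:3,3];return (q[:2]/q[2]*[c['fx'],c['fy']]+[c['cx'],c['cy']]).round(1)
print('tip px',pr([519,-28,80]),pr([519,-28,105]))
m=(np.hypot(W[...,0]-519,W[...,1]+28)<45)&(W[...,2]>72)&(W[...,2]<140)
for lo in range(72,140,8):
    P=W[m&(W[...,2]>=lo)&(W[...,2]<lo+8)]
    if len(P): print(lo,len(P),P.min(0).round(),P.max(0).round())
s=load('side0')
c=snap('side','side3');cv2.imwrite('pics/side3c.png',cv2.resize(c['image'][190:330,230:410,::-1],None,fx=4,fy=4,interpolation=2))
M=np.linalg.inv(c['world_from_camera']);print(pr([519,-28,80]))
E
```

```text
tip px [324.7 223.1] [324.5 214.8]
72 12 [513.  -9.  72.] [518.  -2.  80.]
80 5 [515.  -9.  80.] [517.  -2.  86.]
112 3 [516. -42. 117.] [531. -35. 120.]
120 20 [511. -44. 120.] [537. -29. 128.]
128 25 [511. -44. 128.] [536. -29. 136.]
136 11 [513. -44. 137.] [537. -29. 140.]
[312.1 247.1]
```

View pics/side3c.png

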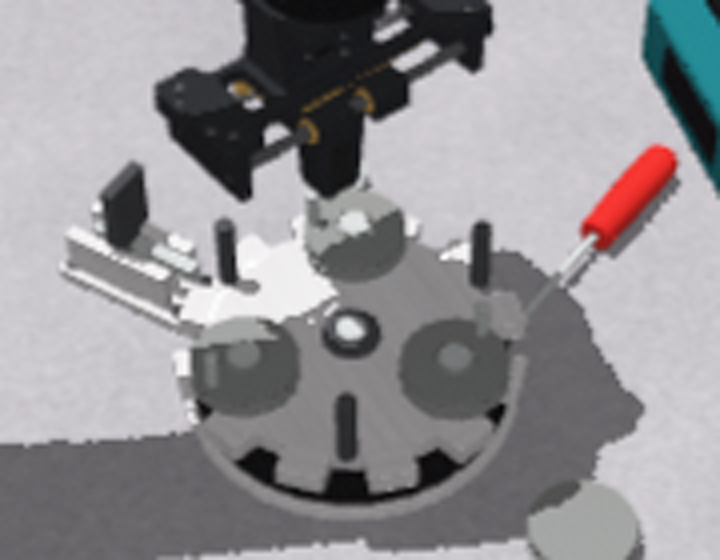

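```bash
python3 - <<'E'
from h import *
print(tip_reach, tip_reach() if callable(tip_reach) else '')
for f in('side3','s3'):
    W=cloud(load(f)); d=np.hypot(W[...,0]-519,W[...,1]+28)
    m=(d<24)&(W[...,2]>85)&(W[...,2]<140)
    v,u=np.nonzero(m); i=np.argsort(W[m][:,2])[:8]; print(f); print(np.c_[u[i],v[i],W[m][i].round()])
c=load('s3');print(c['depth'][210:228,324].round())
E
```

```text
25.0 
side3
[[308. 240. 514.  -9.  87.]
 [306. 240. 509.  -9.  88.]
 [307. 240. 511. -10.  88.]
 [306. 239. 510.  -6.  89.]
 [307. 239. 512.  -7.  89.]
 [308. 239. 514.  -9.  90.]
 [308. 238. 515.  -7.  92.]
 [306. 238. 510.  -7.  93.]]
s3
[[336. 220. 517.  -5.  86.]
 [321. 215. 531. -35. 117.]
 [317. 209. 516. -42. 120.]
 [318. 209. 516. -41. 120.]
 [320. 212. 525. -37. 120.]
 [319. 211. 522. -39. 120.]
 [317. 208. 515. -42. 122.]
 [321. 214. 533. -35. 123.]]
[ 903.  909.  909.  912.  916. 1024. 1020. 1019. 1017. 1017. 1016. 1015.
 1009. 1015.  977.  977.  976.  972.]
```

```bash
python3 - <<'E'
from h import *
c=load('w1');W=cloud(c,c['hand_eye'])
for u in (300,315,340,360):
    print(u,[tuple(W[v,u].round()) for v in range(286,330,5)])
W=cloud(load('s3'))
for v in range(205,216): print(v,W[v,318:332:3].round().tolist())
E
```

```text
300 [(np.float64(-72.0), np.float64(-25.0), np.float64(182.0)), (np.float64(10.0), np.float64(-11.0), np.float64(-16.0)), (np.float64(10.0), np.float64(-11.0), np.float64(-20.0)), (np.float64(11.0), np.float64(-11.0), np.float64(-26.0)), (np.float64(11.0), np.float64(-10.0), np.float64(-29.0)), (np.float64(10.0), np.float64(-10.0), np.float64(-32.0)), (np.float64(10.0), np.float64(-10.0), np.float64(-36.0)), (np.float64(11.0), np.float64(-10.0), np.float64(-40.0)), (np.float64(9.0), np.float64(-10.0), np.float64(-40.0))]
315 [(np.float64(-72.0), np.float64(-12.0), np.float64(181.0)), (np.float64(-76.0), np.float64(-12.0), np.float64(181.0)), (np.float64(9.0), np.float64(-6.0), np.float64(-18.0)), (np.float64(9.0), np.float64(-5.0), np.float64(-21.0)), (np.float64(9.0), np.float64(-5.0), np.float64(-26.0)), (np.float64(9.0), np.float64(-5.0), np.float64(-29.0)), (np.float64(9.0), np.float64(-5.0), np.float64(-33.0)), (np.float64(10.0), np.float64(-5.0), np.float64(-38.0)), (np.float64(9.0), np.float64(-5.0), np.float64(-40.0))]
340 [(np.float64(-63.0), np.float64(10.0), np.float64(160
[... 1568 characters left out ...]
210 [[445.0, -40.0, 42.0], [532.0, -35.0, 134.0], [537.0, -29.0, 138.0], [nan, nan, nan], [nan, nan, nan]]
211 [[452.0, -40.0, 46.0], [533.0, -35.0, 131.0], [534.0, -29.0, 132.0], [613.0, -27.0, 215.0], [617.0, -22.0, 219.0]]
212 [[453.0, -40.0, 44.0], [533.0, -35.0, 129.0], [536.0, -29.0, 131.0], [614.0, -27.0, 214.0], [618.0, -22.0, 218.0]]
213 [[454.0, -40.0, 42.0], [534.0, -35.0, 127.0], [535.0, -29.0, 127.0], [612.0, -27.0, 210.0], [617.0, -22.0, 214.0]]
214 [[460.0, -40.0, 45.0], [533.0, -35.0, 123.0], [534.0, -29.0, 123.0], [613.0, -27.0, 208.0], [617.0, -22.0, 212.0]]
215 [[463.0, -40.0, 45.0], [531.0, -35.0, 117.0], [462.0, -27.0, 43.0], [611.0, -27.0, 203.0], [615.0, -22.0, 207.0]]
```

Both cameras put the fingertips about 15 mm behind the reported TCP, not 25 mm ahead of it. That explains why the finger passed over the pin. From here I'll use tip z = TCP z + 14 mm.

```bash
python3 -c "
from h import *
to(495,26,104);to(495,26,64)"
```

```text
clk 3.55 tcp [518.9 -28.7 104.5] psi 113.3 tilt [-0.     0.001] shift [ 0.0796 -0.0004  0.0007] rows 1.4
clk 3.55 tcp [518.9 -28.7 104.5] psi 113.3 tilt [-0.     0.001] shift [ 0.0796 -0.0004  0.0541] rows 1.7
```

>>> play_rows --series '[[[0.04, 0, 0], [0, 0, 0]], [[0.04, 0, 0], [0, 0, 0]], [[0, 0, 0], [0, 0, 0]], [[0, 0, 0.02], [0, 0, 0]], [[0, 0, 0.02], [0, 0, 0]], [[0, 0, 0.013], [0, 0, 0]], [[0, 0, 0], [0, 0, 0]], [[0, 0, 0], [0, 0, 0]], [[-0.022, 0, 0], [0, 0, 0]], [[-0.025, 0, 0], [0, 0, 0]], [[-0.025, 0, 0], [0, 0, 0]], [[-0.01, 0, 0], [0, 0, 0]], [[0, 0, 0], [0, 0, 0]]]'

```text
clock: 4.63
tcp_pos: [520.8, -33.6, 65.2]
tcp_rot: [0.001, 0.552, 0.834, 0.0]
ft_force: [0.5, 0.2, -0.5]
width: 0.2
grip_force: 0.0
```

```bash
python3 -c "
from h import *
to(521,-30,64);tall('s4');tall('d4','side');to(521,-30,64);tall('s5')"
```

```text
clk 4.63 tcp [520.8 -33.6  65.2] psi 113.0 tilt [ 0.002 -0.001] shift [0.0044 0.0021 0.0016] rows 0.1
28 zmax 91.0 [ 426.6 -114.2] r 95.0 ang -162.1
58 zmax 95.0 [ 491.8 -167.5] r 86.2 ang -107.0
40 zmax 96.0 [521.7 -43.5] r 41.8 ang 83.6
30 zmax 91.0 [562.5 -14.6] r 83.8 ang 57.1
30 zmax 91.0 [ 584.8 -119.5] r 76.0 ang -27.0
62 zmax 95.0 [603.1 -64. ] r 88.6 ang 13.7
22 zmax 92.0 [554.9   1.1] r 94.1 ang 66.2
64 zmax 97.0 [521.3 -37.4] r 47.8 ang 84.8
47 zmax 96.0 [601.4 -64.7] r 86.8 ang 13.5
22 zmax 94.0 [454.6 -20.8] r 89.6 ang 134.2
23 zmax 93.0 [ 584.9 -119.8] r 76.3 ang -27.2
24 zmax 94.0 [ 426.9 -114.1] r 94.7 ang -162.1
45 zmax 97.0 [ 490.4 -169.1] r 88.2 ang -107.6
clk 4.73 tcp [519.6 -30.7  64.9] psi 113.2 tilt [0.    0.001] shift [0.0001 0.002  0.0012] rows 0.0
27 zmax 91.0 [ 426.4 -114.2] r 95.2 ang -162.1
58 zmax 96.0 [ 492.  -167.9] r 86.5 ang -106.8
38 zmax 96.0 [522.1 -39.6] r 45.7 ang 83.5
13 zmax 83.0 [543.7   9.5] r 98.2 ang 74.2
31 zmax 92.0 [ 585.3 -119.6] r 76.6 ang -26.9
60 zmax 96.0 [603.1 -64. ] r 88.6 ang 13.7
```

Wheel A is coasting: its pin is at 5°, then 45°, then 76°, well past the finger. So A is free. Next is wheel C.

>>> play_rows --series '[[[0, 0, -0.04], [0, 0, 0]], [[0, 0, -0.04], [0, 0, 0]], [[0, 0, 0], [0, 0, -0.0383]], [[0, 0, 0], [0, 0, -0.0383]], [[0, 0, 0], [0, 0, -0.0383]], [[0, 0, 0], [0, 0, -0.0383]], [[0, 0, 0], [0, 0, -0.0383]], [[0, 0, 0], [0, 0, -0.0383]], [[0, 0, 0], [0, 0, -0.0383]], [[0, 0, 0], [0, 0, -0.0383]], [[0, 0, 0], [0, 0, -0.0383]], [[0, 0, 0], [0, 0, 0]], [[0, 0, 0], [0, 0, 0]]]'

```text
clock: 5.87
tcp_pos: [519.3, -30.1, 124.6]
tcp_rot: [-0.0, 0.043, 0.999, 0.0]
ft_force: [0.2, -0.5, 0.8]
width: 0.5
grip_force: 0.0
```

```bash
python3 -c "
from h import *
to(620,-120.5,64);tall('s6')"
```

```text
clk 5.87 tcp [519.3 -30.1 124.6] psi 175.1 tilt [-0.     0.001] shift [-0.1441 -0.1087  0.0806] rows 3.6
27 zmax 92.0 [ 426.9 -114.3] r 94.7 ang -162.0
57 zmax 97.0 [ 491.8 -167.9] r 86.6 ang -106.9
32 zmax 90.0 [554. -36.] r 61.4 ang 53.0
31 zmax 91.0 [ 584.6 -119.6] r 76.0 ang -27.1
64 zmax 95.0 [603.3 -64.1] r 88.8 ang 13.6
```

>>> play_rows --series '[[[-0.036, -0.0272, 0], [0, 0, 0]], [[-0.036, -0.0272, 0], [0, 0, 0]], [[-0.036, -0.0272, 0], [0, 0, 0]], [[-0.036, -0.0272, 0], [0, 0, 0]], [[0, 0, 0.02], [0, 0, 0]], [[0, 0, 0.03], [0, 0, 0]], [[0, 0, 0.0306], [0, 0, 0]], [[0, 0, 0], [0, 0, 0]], [[0, 0, 0], [0, 0, 0]], [[0.02, 0, 0], [0, 0, 0]], [[0.025, 0, 0], [0, 0, 0]], [[0.025, 0, 0], [0, 0, 0]], [[0.009, 0, 0], [0, 0, 0]], [[0, 0, 0], [0, 0, 0]]]'

```text
clock: 7.08
tcp_pos: [560.5, -116.6, 65.5]
tcp_rot: [-0.0, 0.042, 0.999, -0.0]
ft_force: [0.4, -0.9, -0.8]
width: 0.4
grip_force: 0.0
```

```bash
python3 -c "
from h import *
to(560.7,-115.5,64);tall('s7');tall('d7','side');to(521,-30,64);tall('s8')"
```

```text
clk 7.08 tcp [ 560.5 -116.6   65.5] psi 175.2 tilt [-0.    -0.001] shift [-0.0001  0.0015  0.002 ] rows 0.0
19 zmax 94.0 [457.7 -17.7] r 89.7 ang 131.4
17 zmax 85.0 [ 493.2 -168.8] r 87.1 ang -105.9
30 zmax 92.0 [ 544.3 -151.8] r 72.1 ang -67.8
30 zmax 92.0 [554.6 -36.1] r 61.7 ang 52.4
79 zmax 97.0 [ 567.7 -118.4] r 60.7 ang -33.3
64 zmax 96.0 [603.2 -64. ] r 88.7 ang 13.7
46 zmax 96.0 [456.2 -20. ] r 89.0 ang 133.1
25 zmax 93.0 [ 426.6 -114.4] r 95.0 ang -162.0
22 zmax 91.0 [ 555.7 -160.3] r 84.6 ang -62.8
47 zmax 97.0 [ 490.4 -169.4] r 88.5 ang -107.5
clk 7.18 tcp [ 563.  -116.7   65.1] psi 175.2 tilt [ 0.003 -0.   ] shift [0.0655 0.1106 0.0013] rows 2.3
19 zmax 94.0 [457.6 -17.6] r 89.8 ang 131.4
14 zmax 82.0 [ 493.1 -168.6] r 86.9 ang -105.9
25 zmax 91.0 [554.7 -35.4] r 62.3 ang 52.8
81 zmax 97.0 [ 570.2 -118.1] r 62.7 ang -31.9
33 zmax 91.0 [ 569.1 -160.6] r 91.9 ang -55.4
61 zmax 96.0 [603.  -64.1] r 88.5 ang 13.7
```

Wheel C coasts too. The last one is wheel B.

>>> play_rows --series '[[[0, 0, -0.04], [0, 0, 0]], [[0, 0, -0.04], [0, 0, 0]], [[0, 0, 0], [0, 0, 0.022]], [[0, 0, 0], [0, 0, 0.022]], [[0, 0, 0], [0, 0, 0]], [[0, 0, 0], [0, 0, 0]]]'

```text
clock: 7.73
tcp_pos: [562.3, -116.7, 124.2]
tcp_rot: [0.0, 0.11, 0.994, -0.0]
ft_force: [0.7, 0.5, 0.3]
width: 0.5
grip_force: 0.0
```

```bash
python3 -c "
from h import *
to(394,-109,64);tall('s9')"
```

```text
clk 7.73 tcp [ 562.3 -116.7  124.2] psi 167.4 tilt [ 0.001 -0.   ] shift [ 0.2213 -0.039   0.0801] rows 4.3
50 zmax 95.0 [457.5 -20.1] r 88.0 ang 132.5
57 zmax 95.0 [ 492.  -167.8] r 86.5 ang -106.8
30 zmax 91.0 [554.5 -36. ] r 61.6 ang 52.6
32 zmax 90.0 [ 553.7 -110.9] r 44.9 ang -35.3
59 zmax 96.0 [603.1 -64. ] r 88.6 ang 13.7
```

>>> play_rows --series '[[[0.0443, -0.0078, 0], [0, 0, 0]], [[0.0443, -0.0078, 0], [0, 0, 0]], [[0.0443, -0.0078, 0], [0, 0, 0]], [[0.0443, -0.0078, 0], [0, 0, 0]], [[0.0443, -0.0078, 0], [0, 0, 0]], [[0, 0, 0.02], [0, 0, 0]], [[0, 0, 0.03], [0, 0, 0]], [[0, 0, 0.03], [0, 0, 0]], [[0, 0, 0], [0, 0, 0]], [[0, 0, 0], [0, 0, 0]]]'

```text
clock: 8.62
tcp_pos: [393.3, -108.0, 63.4]
tcp_rot: [-0.0, 0.11, 0.994, 0.0]
ft_force: [0.3, 0.7, 0.2]
width: 0.7
grip_force: 0.0
```

```bash
python3 -c "
from h import *
to(452.2,-122.4,64);tall('d9','side')"
```

```text
clk 8.62 tcp [ 393.3 -108.    63.4] psi 167.4 tilt [-0.     0.001] shift [-0.0808 -0.0016 -0.0009] rows 1.5
22 zmax 93.0 [553.9 -36.1] r 61.3 ang 53.0
46 zmax 96.0 [456.3 -20.6] r 88.5 ang 133.3
41 zmax 96.0 [600.4 -65. ] r 85.7 ang 13.5
26 zmax 93.0 [ 549.  -112.7] r 42.3 ang -40.9
24 zmax 94.0 [ 426.8 -114.4] r 94.8 ang -161.9
47 zmax 96.0 [ 490.4 -169.5] r 88.6 ang -107.5
```

>>> play_rows --series '[[[-0.02, 0, 0], [0, 0, 0]], [[-0.025, 0, 0], [0, 0, 0]], [[-0.025, 0, 0], [0, 0, 0]], [[-0.0108, 0, 0], [0, 0, 0]], [[0, 0, 0], [0, 0, 0]]]'

```text
clock: 9.08
tcp_pos: [454.2, -121.0, 65.4]
tcp_rot: [0.002, 0.11, 0.994, 0.002]
ft_force: [-1.9, 2.4, 1.0]
width: 0.3
grip_force: 1.8
```

```bash
python3 -c "
from h import *
to(452.2,-122.4,64);tall('d10','side');tall('d11','side');to(521,-30,64);tall('d12','side')"
```

```text
clk 9.08 tcp [ 454.2 -121.    65.4] psi 167.3 tilt [0.005 0.003] shift [ 0.0021 -0.0024  0.0019] rows 0.1
21 zmax 92.0 [551.6 -35.4] r 60.5 ang 55.1
41 zmax 97.0 [600.1 -61.8] r 86.3 ang 15.6
27 zmax 92.0 [ 550.4 -112. ] r 42.9 ang -38.9
54 zmax 96.0 [ 494.  -169.5] r 87.6 ang -105.2
27 zmax 93.0 [553.7 -35.7] r 61.4 ang 53.4
43 zmax 97.0 [600.5 -63.3] r 86.3 ang 14.5
30 zmax 95.0 [ 550.6 -112. ] r 43.1 ang -38.7
51 zmax 97.0 [ 492.3 -169. ] r 87.6 ang -106.4
clk 9.18 tcp [ 451.8 -120.8   65.2] psi 167.4 tilt [0.001 0.002] shift [-0.0636  0.1384  0.002 ] rows 2.8
20 zmax 92.0 [554.1 -36.3] r 61.2 ang 52.7
46 zmax 96.0 [601. -64.] r 86.6 ang 14.0
28 zmax 93.0 [ 550.2 -113.2] r 43.5 ang -40.4
46 zmax 97.0 [ 490.8 -169.2] r 88.2 ang -107.3
```

>>> play_rows --series '[[[0, 0, -0.04], [0, 0, 0]], [[0, 0, -0.04], [0, 0, 0]], [[0, 0, 0], [0, 0, -0.0333]], [[0, 0, 0], [0, 0, -0.0333]], [[0, 0, 0], [0, 0, -0.0333]], [[0, 0, 0], [0, 0, -0.0333]], [[0, 0, 0], [0, 0, -0.0333]], [[0, 0, 0], [0, 0, 0]], [[0, 0, 0], [0, 0, 0]]]'

```text
clock: 9.98
tcp_pos: [452.2, -122.3, 124.6]
tcp_rot: [0.001, -0.148, 0.989, -0.0]
ft_force: [-0.1, -0.4, -0.5]
width: 0.4
grip_force: 0.0
```

```bash
python3 -c "
from h import *
to(427.4,-24.9,64);tall('s13');tall('d13','side')"
```

```text
clk 9.98 tcp [ 452.2 -122.3  124.6] psi -162.9 tilt [ 0.001 -0.   ] shift [-0.0064  0.1339  0.0808] rows 2.8
49 zmax 96.0 [457.5 -20.2] r 88.0 ang 132.5
28 zmax 90.0 [ 464.5 -119.3] r 62.7 ang -146.9
57 zmax 96.0 [ 492.3 -167.9] r 86.5 ang -106.6
30 zmax 92.0 [ 549.4 -113.3] r 43.0 ang -41.1
32 zmax 91.0 [554.1 -36.8] r 60.8 ang 52.4
63 zmax 96.0 [603.  -63.9] r 88.5 ang 13.8
15 zmax 92.0 [554.8 -35. ] r 62.7 ang 52.9
43 zmax 96.0 [601.4 -65.2] r 86.7 ang 13.2
29 zmax 93.0 [ 549.6 -112.9] r 42.9 ang -40.6
25 zmax 92.0 [ 465.4 -118.9] r 61.7 ang -146.7
46 zmax 96.0 [ 490.4 -169.4] r 88.5 ang -107.5
```

Wheel B's pin turned about 100° and stopped exactly where the finger stopped, so B binds. I'll turn the plate two clicks clockwise.

>>> play_rows --series '[[[-0.0021, 0.0446, 0], [0, 0, 0]], [[-0.0021, 0.0446, 0], [0, 0, 0]], [[-0.0021, 0.0446, 0], [0, 0, 0]], [[0, 0, 0], [0, 0, 0]], [[0, 0, 0.03], [0, 0, 0]], [[0, 0, 0.03], [0, 0, 0]], [[0, 0, 0.0208], [0, 0, 0]], [[0, 0, 0], [0, 0, 0]], [[0, 0, 0], [0, 0, 0]]]'

```text
clock: 10.83
tcp_pos: [426.5, -24.7, 63.3]
tcp_rot: [-0.001, -0.15, 0.989, -0.0]
ft_force: [-0.4, -0.1, 0.6]
width: 0.4
grip_force: 0.0
```

```bash
python3 -c "
from h import *
to(514.5,2.2,64)"
```

```text
clk 10.83 tcp [426.5 -24.7  63.3] psi -162.7 tilt [-0.001 -0.001] shift [-0.1226 -0.0006 -0.0011] rows 2.2
```

>>> play_rows --series '[[[-0.01, 0, 0], [0, 0, 0]], [[-0.01, 0, 0], [0, 0, 0]], [[-0.01, 0, 0], [0, 0, 0]], [[-0.01, 0, 0], [0, 0, 0]], [[-0.01, 0, 0], [0, 0, 0]], [[-0.01, 0, 0], [0, 0, 0]], [[-0.01, 0, 0], [0, 0, 0]], [[-0.01, 0, 0], [0, 0, 0]], [[-0.01, 0, 0], [0, 0, 0]], [[-0.01, 0, 0], [0, 0, 0]], [[-0.01, 0, 0], [0, 0, 0]], [[-0.01, 0, 0], [0, 0, 0]], [[0, 0, 0], [0, 0, 0]], [[0, 0, 0], [0, 0, 0]], [[0, 0, 0], [0, 0, 0]]]'

```text
clock: 12.08
tcp_pos: [513.4, 2.7, 63.7]
tcp_rot: [0.001, -0.15, 0.989, 0.0]
ft_force: [0.0, -0.3, -0.3]
width: 0.5
grip_force: 0.0
```

```bash
python3 -c "
from h import *
to(514.5,2.2,64);tall('s14');tall('d14','side')"
```

```text
clk 12.08 tcp [513.4   2.7  63.7] psi -162.7 tilt [0.001 0.001] shift [-0.0012 -0.001  -0.0004] rows 0.0
47 zmax 95.0 [ 432.7 -104.4] r 86.5 ang -167.0
30 zmax 92.0 [ 512.8 -130.9] r 46.1 ang -95.2
32 zmax 91.0 [570.  -90.4] r 53.3 ang -5.9
62 zmax 96.0 [ 577.6 -148.2] r 87.5 ang -46.2
46 zmax 96.0 [506.9  -7.4] r 78.2 ang 97.4
22 zmax 92.0 [460.4 -57.6] r 62.9 ang 154.1
22 zmax 92.0 [569.9 -89.8] r 53.1 ang -5.2
50 zmax 97.0 [ 430.5 -104.7] r 88.7 ang -167.2
45 zmax 96.0 [ 575.3 -149.4] r 86.8 ang -47.9
21 zmax 93.0 [ 512.4 -131. ] r 46.2 ang -95.7
```

The plate has moved two clicks and wheel B is at the bolt. Next I'll push the bolt home.

>>> play_rows --series '[[[0, 0, -0.04], [0, 0, 0]], [[0, 0, -0.04], [0, 0, 0]], [[0, 0, 0], [0, 0, 0.0397]], [[0, 0, 0], [0, 0, 0.0397]], [[0, 0, 0], [0, 0, 0.0397]], [[0, 0, 0], [0, 0, 0.0397]], [[0, 0, 0], [0, 0, 0.0397]], [[0, 0, 0], [0, 0, 0.0397]], [[0, 0, 0], [0, 0, 0.0397]], [[0, 0, 0], [0, 0, 0.0397]], [[0, 0, 0], [0, 0, 0.0397]], [[0, 0, 0], [0, 0, 0]], [[0, 0, 0], [0, 0, 0]]]'

```text
clock: 13.27
tcp_pos: [512.6, 2.2, 123.6]
tcp_rot: [0.0, 0.397, 0.918, -0.0]
ft_force: [0.7, -0.7, -0.5]
width: 0.1
grip_force: 0.0
```

```bash
python3 - <<'E'
from h import *
to(381,60,64)
c=snap('side','d15');W=cloud(c);z=W[...,2]
P=W[(z>78)&(z<96)&(np.hypot(W[...,0]-404,W[...,1]-35)<30)]
print(len(P),np.median(P,0),np.hypot(*(np.median(P,0)[:2]-C)))
tall('s15')
E
```

```text
clk 13.27 tcp [512.6   2.2 123.6] psi 133.2 tilt [ 0. -0.] shift [ 0.1763 -0.0752  0.0794] rows 3.8
94 [404.06998085  31.38625799  89.48140119] 162.16951092492573
51 zmax 95.0 [ 431.3 -103.4] r 87.7 ang -167.9
29 zmax 90.0 [460.2 -58. ] r 62.8 ang 154.6
29 zmax 91.0 [ 513.3 -131. ] r 46.1 ang -94.5
59 zmax 96.0 [ 5.429e+02 -3.000e-01] r 88.6 ang 73.0
32 zmax 92.0 [570.4 -89.9] r 53.6 ang -5.2
62 zmax 96.0 [ 577.6 -147.8] r 87.3 ang -46.1
```

>>> play_rows --series '[[[0.0441, -0.0188, 0], [0, 0, 0]], [[0.0441, -0.0188, 0], [0, 0, 0]], [[0.0441, -0.0188, 0], [0, 0, 0]], [[0.0441, -0.0188, 0], [0, 0, 0]], [[0, 0, 0], [0, 0, 0]], [[0, 0, 0], [0, 0, 0]], [[0, 0, 0], [0, 0, 0]]]'

```text
clock: 13.95
tcp_pos: [382.6, 60.7, 123.6]
tcp_rot: [0.001, 0.398, 0.917, 0.001]
ft_force: [0.9, -1.5, -0.0]
width: 0.1
grip_force: 0.0
```

```bash
python3 -c "
from h import *
to(381,60,62);print(read_state()['joints'].round(2))"
```

```text
clk 13.95 tcp [382.6  60.7 123.6] psi 133.0 tilt [0.002 0.001] shift [ 0.0009 -0.0023  0.0821] rows 1.5
[-0.21  0.62 -0.1   2.35  0.33  0.17  0.14]
```

>>> play_rows --series '[[[0, 0, 0.02], [0, 0, 0]], [[0, 0, 0.02], [0, 0, 0]], [[0, 0, 0.02], [0, 0, 0]], [[0, 0, 0.02], [0, 0, 0]], [[0, 0, 0], [0, 0, 0]], [[0, 0, 0], [0, 0, 0]]]'

```text
clock: 14.45
tcp_pos: [385.7, 59.7, 78.2]
tcp_rot: [-0.001, 0.399, 0.917, -0.002]
ft_force: [-0.5, -0.1, -0.1]
width: 0.2
grip_force: 0.0
```

```bash
python3 -c "
from h import *
to(381,60,62);to(409.5,29.4,62);print(read_state()['joints'].round(2))"
```

```text
clk 14.45 tcp [385.7  59.7  78.2] psi 132.9 tilt [-0.004 -0.002] shift [ 0.0046 -0.0042  0.0216] rows 0.4
clk 14.45 tcp [385.7  59.7  78.2] psi 132.9 tilt [-0.004 -0.002] shift [-0.0512 -0.0041  0.0216] rows 1.0
[-0.25  0.74 -0.04  2.37  0.71  0.05 -0.24]
```

Joint 6 is close to its limit this near the base, so I'll tilt the tip about 12° towards the base.

>>> play_rows --series '[[[0, 0, -0.01], [0.0243, 0.0227, 0]], [[0, 0, 0], [0.0243, 0.0227, 0]], [[0, 0, 0], [0, 0, 0]], [[0, 0, 0], [0, 0, 0]]]'

```text
clock: 14.78
tcp_pos: [385.1, 59.1, 77.9]
tcp_rot: [-0.066, 0.4, 0.913, -0.031]
ft_force: [-0.1, -0.0, -0.2]
width: 0.8
grip_force: 0.0
```

```bash
python3 -c "
from h import *
to(385,60,60);print(read_state()['joints'].round(2))"
```

```text
clk 14.78 tcp [385.1  59.1  77.9] psi 132.4 tilt [-0.146 -0.003] shift [-0.0013  0.0034  0.0236] rows 0.4
[-0.    0.78 -0.39  2.23  0.63  0.39 -0.17]
```

>>> play_rows --series '[[[-0.0006, 0.0017, 0.012], [0, 0, 0]], [[-0.0006, 0.0017, 0.012], [0, 0, 0]], [[0, 0, 0], [0, 0, 0]], [[0, 0, 0], [0, 0, 0]]]'

```text
clock: 15.12
tcp_pos: [382.1, 59.6, 59.8]
tcp_rot: [-0.067, 0.398, 0.914, -0.034]
ft_force: [-0.3, 0.1, 0.3]
width: 0.6
grip_force: 0.0
```

```bash
python3 -c "
from h import *
to(408,29,60);print(read_state()['joints'].round(2))
c=snap('side','d16');cv2.imwrite('pics/d16c.png',cv2.resize(c['image'][180:320,200:380,::-1],None,fx=4,fy=4,interpolation=2))"
```

```text
clk 15.12 tcp [382.1  59.6  59.8] psi 132.7 tilt [-0.15 -0.01] shift [-0.0531 -0.0029 -0.0051] rows 1.0
[-0.04  0.81 -0.34  2.24  0.67  0.34 -0.2 ]
```

View pics/d16c.png

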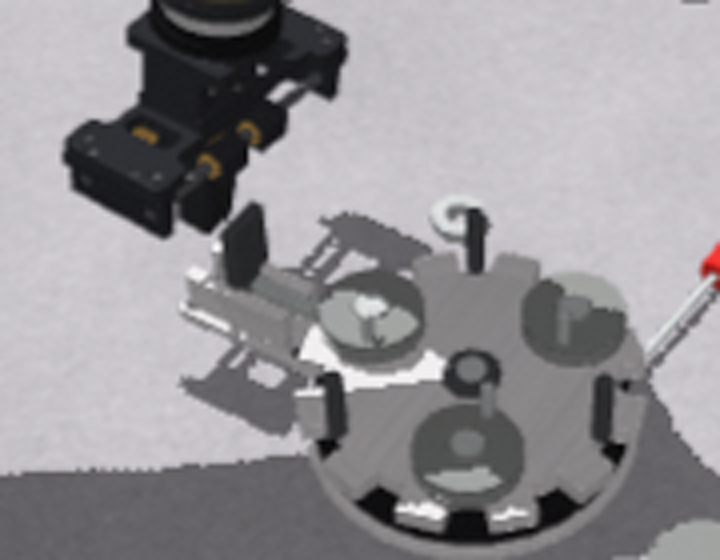

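The tab is at (245,245) in the crop, with the fingertip just outside it at about (200,225) and wheel B at the bolt. I'll push now.

>>> play_rows --series '[[[-0.007, -0.0004, -0.0007], [0, 0, 0]], [[-0.007, -0.0004, -0.0007], [0, 0, 0]], [[-0.007, -0.0004, -0.0007], [0, 0, 0]], [[-0.007, -0.0004, -0.0007], [0, 0, 0]], [[-0.007, -0.0004, -0.0007], [0, 0, 0]], [[-0.006, -0.0004, -0.0007], [0, 0, 0]], [[-0.006, -0.0004, -0.0007], [0, 0, 0]], [[0, 0, 0], [0, 0, 0]], [[0, 0, 0], [0, 0, 0]]]'

```text
clock: 15.92
tcp_pos: [405.4, 34.7, 60.2]
tcp_rot: [-0.068, 0.397, 0.915, -0.032]
ft_force: [-3.5, 6.6, 1.2]
width: 0.5
grip_force: 3.7
```

```bash
cat >> h.py <<'E'
def tab(f):
    c=snap('side',f);W=cloud(c);z=W[...,2]
    P=W[(z>60)&(z<92)&(abs((W[...,:2]-C)@np.array([.729,.684]))<22)&(abs((W[...,:2]-C)@np.array([-.684,.729])-145)<30)]
    s=(P[:,:2]-C)@np.array([-.684,.729]);print('tab',len(P),np.percentile(s,[5,25,50,75,95]).round(1))
E
python3 -c "
from h import *
to(407.5,31.5,60);print(read_state()['ft_force'])
tab('d17')
c=np.load('pics/d15.npy',allow_pickle=True).item();import h;h.snap=lambda *a:c;h.tab('x')"
```

```text
clk 15.92 tcp [405.4  34.7  60.2] psi 132.7 tilt [-0.15  -0.004] shift [-0.0051 -0.0008 -0.0002] rows 0.1
[-3.52352678  6.62272836  1.21977997]
tab 138 [138.  139.3 140.6 144.7 160.6]
tab 111 [157.8 159.1 159.9 161.3 167. ]
```

>>> play_rows --series '[[[-0.004, 0, 0], [0, 0, 0]], [[-0.004, 0, 0], [0, 0, 0]], [[0, 0, 0], [0, 0, 0]], [[0, 0, 0], [0, 0, 0]]]'

```text
clock: 16.3
tcp_pos: [405.6, 34.4, 60.2]
tcp_rot: [-0.071, 0.395, 0.915, -0.031]
ft_force: [-12.3, 17.4, 8.8]
width: 0.2
grip_force: 10.9
```

```bash
python3 -c "
from h import *
to(381,60,60);print(read_state()['ft_force']);tab('d18')"
```

```text
clk 16.3 tcp [405.6  34.4  60.2] psi 133.0 tilt [-0.155  0.   ] shift [ 0.047  -0.0001  0.0053] rows 0.9
[-12.26882016  17.35932002   8.84053029]
tab 126 [138.  139.  140.3 144.6 160.9]
```

The bolt is hard against its stop: force is up to 21 N with no further travel. I'll back off and lift.

>>> play_rows --series '[[[0.012, 0, 0], [0, 0, 0]], [[0.016, 0, 0], [0, 0, 0]], [[0.012, 0, 0], [0, 0, 0]], [[0, 0, -0.04], [0, 0, 0]], [[0, 0, -0.04], [0, 0, 0]], [[0, 0, -0.02], [0, 0, 0]], [[0, 0, 0], [0, 0, 0]], [[0, 0, 0], [0, 0, 0]], [[0, 0, 0], [0, 0, 0]], [[0, 0, 0], [0, 0, 0]]]'

```text
clock: 17.18
tcp_pos: [400.1, 50.2, 135.7]
tcp_rot: [-0.068, 0.398, 0.914, -0.034]
ft_force: [0.2, -0.1, -1.0]
width: 0.6
grip_force: 0.0
```

```bash
python3 -c "
from h import *
tab('d19');tall('s19');tall('d20','side')
c=load('d19');cv2.imwrite('pics/d19c.png',cv2.resize(c['image'][200:340,200:400,::-1],None,fx=4,fy=4,interpolation=2))"
```

```text
tab 110 [138.  139.3 140.2 141.4 146.5]
56 zmax 96.0 [ 431.7 -103.5] r 87.2 ang -167.8
31 zmax 91.0 [460. -58.] r 63.1 ang 154.7
31 zmax 91.0 [ 513.8 -130.9] r 46.0 ang -93.9
59 zmax 96.0 [ 5.433e+02 -2.000e-01] r 88.8 ang 72.7
31 zmax 91.0 [570.2 -89.6] r 53.4 ang -5.0
62 zmax 95.0 [ 577.7 -147.7] r 87.2 ang -45.9
43 zmax 96.0 [541.3  -1. ] r 87.4 ang 73.9
22 zmax 92.0 [570.5 -89.5] r 53.7 ang -4.8
25 zmax 93.0 [460.5 -57.1] r 63.0 ang 153.8
45 zmax 96.0 [ 430.4 -104.7] r 88.8 ang -167.2
45 zmax 97.0 [ 574.9 -149.3] r 86.5 ang -48.0
22 zmax 91.0 [ 512.9 -130.6] r 45.8 ang -95.2
```

View pics/d19c.png

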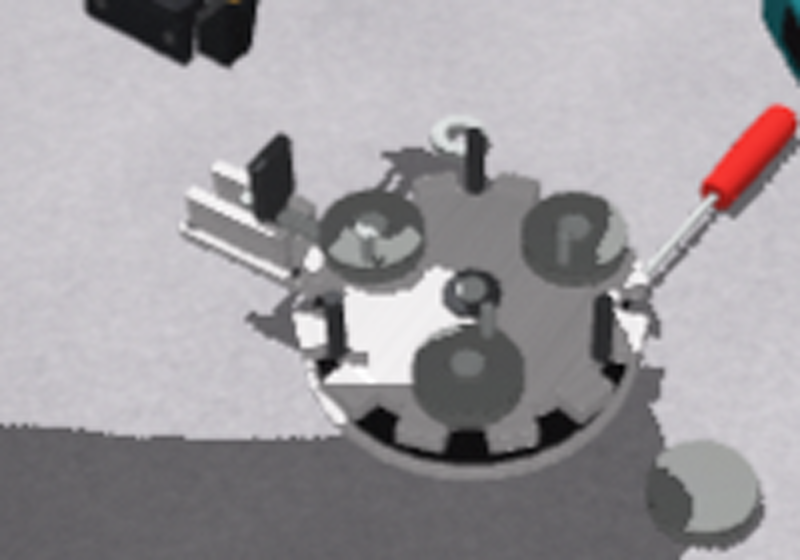

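The tab is now at (270,180), about 20 mm further in. Wheel B is at the bolt at (370,240), and the gripper is clear.

```bash
python3 -c "
from bench import *
print(job_done())"
```

```text
the job is handed in; nothing more can be done
None
```

I've handed the job in, without seeing a verdict: the wheel that started on the robot side of the plate (about x 449, y −101 mm) binds. It now stands at the bolt, which is pushed to its hard stop (about 20 mm by camera); the gripper is clear, no loose thing was touched, and the fingertips really sit about 15 mm behind the reported TCP, not 25 mm ahead as stated.

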